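# Swap the pack in a latching battery charger

### The arm

A 6-joint arm with a two-finger parallel gripper is mounted at the origin on a cart in front of the work surface, level with it; the furniture and walls round the work are solid. World frame = base frame: x ahead of the robot, y to its left, z up, the work surface at z = 0. Lengths are in m, angles in rad, forces in N, time in s.
With the tool pointing down it reaches from about 0.35 to 0.925 m from the base axis. Payload 6.4 kg.
Tool frame: the origin (TCP) lies at the centre of the arm's flange, where the gripper is bolted on; the fingertips stand 173 mm ahead of it and the grasp point (between the pads) lies 155 mm ahead of it (manip.tcp_to_grasp is the distance from the TCP to the grasp point, in m); z points along the fingers, y is the line along which they close (so a half turn about z gives the same grasp; the last joint's range is limited). The gripper opens to 85 mm and grips with 20 to 120 N. Pads are 22 mm wide; open, the fingers measure 114 mm over their backs; the gripper's body (76 mm by 85 mm) begins 54 mm behind the grasp point. The pads swing forward as they close: fully open they stand 13 mm farther back than shut.
Start: joints at [-0.174, 0.245, 1.558, -0, 1.339, -0.174], TCP at [0.65, 0, 0.405] pointing down, gripper open.
Joint ranges: [-3.13, 3.13], [-1.02, 2.26], [0.13, 2.54], [-0.95, 4.09], [0.21, 2.88], [-2.74, 2.74]. Speed limits (rad/s): [2.57, 2.57, 3.14, 3.14, 3.14, 3.14].

### API

Orientations are given as [roll, pitch, yaw] about the fixed x, y, z axes, in that order (R = Rz(yaw) Ry(pitch) Rx(roll)).
In Python, from bench import manip gives the robot as it stands.
- The arm moves only by the tool carry_out, never from a script. Its argument "plan" is a list of rows, each an object of numbers: "tx", "ty", "tz": the shift along the tool's x, y, z normalised to -1 to 1, where 1 is 150 mm; "ax", "ay", "az": the turn, a rotation vector about the tool's x, y, z normalised to -1 to 1, where 1 is pi rad; "claw": the closure, from -1 (fully open) to 1 (shut). In form: [{"tx": .., "ty": .., "tz": .., "ax": .., "ay": .., "az": .., "claw": ..}, ...]. A call has 1 to 12 rows; each row is the pose to reach, as a shift and turn from the pose commanded when the call began, along the tool's axes at that moment, turning the shorter way round; what a row does not reach only later rows make up. A row lasts 1/8 s, in which the tool goes at most 62.5 mm and 10.7 degrees, less where a joint would pass 70% of its speed; a pose out of reach is approached as far as the arm can. A call with a number of a shift or a turn outside -1 to 1 is refused whole. A call with a gripper value outside its range is refused whole. The fingers move at their own pace and stop on an object; the grip force is fixed at half the most. Time passes only in rows, so rows that repeat a pose let the fingers close. It gives the time, the measured TCP pose, the force, the opening and the grip force at its end, in the units of the state.
- manip.get_obs(): the state, without advancing time (a new reading comes with each control period).
- manip.camera(name): name is "scene" or "side" or "wrist"; returns the picture (400x640x3 uint8, red, green, blue); there is no depth.
- manip.get_calibration(name): a dict with "fx", "fy", "cx", "cy" (pixels), "k1" (the pictures are not rectified: a ray, as slopes to the right and down, at radius r is drawn at 1 + k1 r^2 times it, then the intrinsics apply), "R" (3x3) and "t" (3): a world point X has camera coordinates R X + t. Camera axes: x right, y down, z forward; pixel columns grow to the right and rows downward; lengths in m; the calibration is good to about 2 mm. A picture is of the moment at which its call begins: read the wrist's pose just before it. get_calibration takes no time and is no camera call; for the wrist camera it gives the pose at the moment of the call.
- manip.finish_job(): hands the job in; it is judged then, once.
Trained networks look in the newest picture that a camera, given by its name, has taken for a name from the list of things; names that differ only in an ending like _2 or _b are one class to them, and where a whole thing is asked for, a point or a joint stands for the part that bears it (a point fixed in the world has none). Each returns a list of dicts, best first, with "conf" (0 to 1); they miss things now and then, are a little off and sometimes report something else, mostly with a low value. They report only what shows in the picture. A call takes as long as a camera call. They do not tell look-alikes from the thing itself.
- manip.search_frame(camera, thing): "position" ([column, row] in pixels, amid what is visible of it).
- manip.masks_of(camera, thing): "region" (400x640 bool, what is visible of it) and "position" ([column, row] in pixels, amid what is visible of it).
The state is a dict: "time": time; "qpos": joint angles; "qvel": joint speeds; "tau": joint torques, N m; "tool_pos": TCP position; "ee_rot": TCP orientation; "force": force on the tool from outside, world axes, zero at the start; "torque": the same for the moment, N m; "opening": finger opening in m; "grasp_force": force on a finger pad.
Only numpy, scipy, OpenCV 4.12 (cv2) and the standard library are available. Lean on these libraries where they do the work, as an engineer would, in place of code of your own. Each camera call takes 0.05 s, during which the arm holds its last target. There are 200 camera calls.

### The job

Swap the battery pack in the bench charger: draw the latch back so that the charged pack in the bay pops up, lift that pack out and drop it into the collection bin. Then set the discharged pack from the worktop in the bay, the same way round (contact end away from the latch), and press it down flush until the latch snaps over it. Do not drop the pack that goes into the charger, and leave the phone and the side cutters where they lie.

Things in the scene. Friction and masses are not known exactly. Their poses are not given: they have to be found in the camera images.
- charger: battery charger, grey box on a dark base, fixed; origin at worktop level under the middle of the bay. Reaches x +-40, y -74 to +102 mm; top (deck) at z = 42 mm. The bay is a pocket 47 (x) x 70 (y) mm with 3.5 mm lead-in chamfers. For fingers, its two x sides are cut right away at y within +-22 mm, down to z = 18 mm. The latch is on the +y end
- bay (a point): middle of the bay's mouth, level with the deck, 42 mm above the worktop; axes as the charger's. A flush pack has its top here, its underside 17 mm lower and its y axis along the charger's +y
- bay_floor (a joint): travel of the sprung plate that is the bay's floor: 0 = up, its top 8 mm under the deck, so that a pack on it stands 9 mm proud; 0.0085 m = a pack is flush and held by the latch; 0.010 m = its stop. The spring pushes up with 4 to 5.5 N
- latch (a joint): travel of the spring latch along the charger's +y: 0 = forward (rest), its 26 mm wide nose, 14 mm high above the deck, overhangs the bay's +y end by 4.5 mm and holds a flush pack down; from 0.0055 m it clears the pack; 0.011 m = its stop. Springs forward by itself (1 to 2 N). Its front slopes: a pack pressed down (about 8 N in all) pushes it back, then it snaps over
- latch_pull (a point): top middle of the upright black tab on the latch, to be drawn along the charger's +y; moves with the latch. The tab is 20 mm wide (charger's x) by 12 mm thick (y) and 25 mm high; its top is 72.5 mm above the worktop, the guides beside it 48.5 mm, the nose 56 mm
- charged_pack: the pack that is in the charger's bay at the start, charged and ready to come out; battery pack, a dark block 45 mm wide (its x) by 69 mm long (its y) by 17 mm high with a pale label on top; origin in the middle of its underside, z up. -y is the contact end, with a row of small gold pads
- flat_pack: the discharged pack that lies alone on the open worktop at the start and is to go into the charger; battery pack, a dark block 45 mm wide (its x) by 69 mm long (its y) by 17 mm high with a pale label on top; origin in the middle of its underside, z up. -y is the contact end, with a row of small gold pads
- flat_contacts (a point): middle of the contact end (-y) of the discharged pack, half way up, 34 mm from its middle
- bin: open collection bin of grey plastic, fixed, 190 mm (x) by 144 mm (y), walls 3 mm, sides and back 66 mm high, its front (-x) 36 mm high; origin in the middle of its underside, floor 3 mm up. Another pack already lies in its back (+x) part
- handheld: bystander: dark rugged phone lying on the worktop, 69 x 152 x 16 mm, origin in the middle of its underside
- side_cutters: bystander: side cutters lying on the worktop, 46 x 134 x 14 mm, origin in the middle of their underside
Things that resemble listed ones, but are neither listed nor needed, are in the scene too. Leave any green look-alike of the flat_pack alone.

How it is judged:
By the outcome, as a careful person would: the job done as asked, in the order asked, and still so for the second after the job is handed in, with the robot touching nothing.
It also fails if it takes over 64 s, if anything falls off the work surface, if the arm or the gripper's body presses on something with over 40 N, if the wrist force passes 120 N, or if a joint passes its speed limit or range.

## Working session

There is one attempt and no reset: what is moved stays moved. The work goes in short steps, Python scripts to look and compute and a tool call to move; the robot and the scene stay as the last step left them, time stands still between calls to the robot, and variables do not carry over. Pictures are saved under pics/ and viewed, at most 10 in all, crops included, and the job is handed in when it is done.

Besides the shell and the picture viewer there is one more tool, called after "Request:" as name([rows], argument=value, ...), one row to a line, values as JSON. carry_out: Moves the arm, as the interface text tells. Scaled input: -1 to 1 covers 150 mm each way for a shift and pi rad each way for a turn. Its arguments: {"type":"object","properties":{"plan":{"type":"array"}},"required":["plan"]}

```bash
ls; mkdir -p pics
cat > h.py <<'E'
import numpy as np, cv2
from bench import manip
def px2w(cam,uv,z,cal=None):
    c=cal or manip.get_calibration(cam); R=np.array(c['R']);t=np.array(c['t'])
    d=np.array([(uv[0]-c['cx'])/c['fx'],(uv[1]-c['cy'])/c['fy']]); s=d.copy()
    for _ in range(30): s=d/(1+c['k1']*(s@s))
    r=R.T@np.array([*s,1.]); o=-R.T@t
    return o+r*(z-o[2])/r[2]
def w2px(cam,X,cal=None):
    c=cal or manip.get_calibration(cam); p=np.array(c['R'])@np.array(X)+np.array(c['t'])
    s=p[:2]/p[2]; s=s*(1+c['k1']*(s@s)); return np.array([s[0]*c['fx']+c['cx'],s[1]*c['fy']+c['cy']])
def save(cam,name):
    im=manip.camera(cam); cv2.imwrite('pics/'+name,im[:,:,::-1]); return im
E
python3 - <<'E'
from h import *
np.set_printoptions(precision=4,suppress=True)
o=manip.get_obs(); print(o['time'],o['tool_pos'],o['ee_rot'],o['opening'],manip.tcp_to_grasp)
a=save('scene','a.png');b=save('side','b.png');w=save('wrist','w.png')
for cam in ['scene','side','wrist']:
    c=manip.get_calibration(cam); print(cam,-np.array(c['R']).T@np.array(c['t']),c['fx'],c['k1'])
for n,z in [('charger',.042),('latch_pull',.0725),('charged_pack',.042),('flat_pack',.017),('flat_contacts',.0085),('bin',.04),('handheld',.016),('side_cutters',.01)]:
  for cam in ['scene','side','wrist']:
    for r in manip.search_frame(cam,n)[:4]:
        print(n,cam,round(r['conf'],2),np.round(r['position']),px2w(cam,r['position'],z)[:2])
print(manip.get_obs()['time'])
E
```

```text
pics
0.0 [0.6498 0.0001 0.4036] [-3.1397 -0.0004  1.5708] 0.08551326972967611 0.1547
scene [-0.292 -0.866  1.   ] 506.52536372336334 0.0041846537750995175
side [ 0.2932 -0.7762  0.7253] 386.91299998471203 0.005887059872316808
wrist [0.6491 0.085  0.3725] 294.5968081361149 -0.025602746670219827
charger scene 0.78 [292. 220.] [ 0.4866 -0.0407]
charger side 0.61 [302. 221.] [ 0.5032 -0.0734]
charger side 0.58 [306. 212.] [ 0.5239 -0.0408]
charger wrist 0.9 [207. 167.] [0.5229 0.0059]
charger wrist 0.63 [354. 304.] [ 0.7005 -0.1866]
latch_pull side 0.75 [294. 199.] [ 0.5004 -0.0162]
latch_pull wrist 0.79 [189. 158.] [0.5175 0.0226]
charged_pack scene 0.57 [301. 214.] [ 0.5237 -0.0419]
charged_pack side 0.64 [309. 213.] [ 0.5302 -0.0488]
charged_pack wrist 0.66 [217. 197.] [ 0.5314 -0.0312]
flat_pack scene 0.77 [390. 285.] [ 0.485  -0.3911]
flat_pack scene 0.67 [344. 284.] [ 0.4104 -0.2987]
flat_pack side 0.96 [293. 305.] [ 0.4128 -0.2945]
flat_pack side 0.65 [339. 335.] [ 0.4817 -0.393 ]
flat_contacts scene 0.64 [342. 285.] [ 0.4108 -0.2931]
flat_contacts scene 0.63 [389. 282.] [ 0.4976 -0.3809]
flat_contacts side 0.72 [292. 306.] [ 0.4131 -0.2902]
bin scene 0.71 [231. 173.] [0.532  0.2871]
bin scene 0.41 [389. 284.] [ 0.4693 -0.3983]
bin side 0.67 [280. 150.] [0.5387 0.2777]
bin side 0.42 [341. 332.] [ 0.4821 -0.4001]
handheld scene 0.71 [333. 192.] [ 0.6949 -0.0201]
handheld side 0.75 [359. 203.] [ 0.6873 -0.0239]
handheld wrist 0.86 [353. 174.] [ 0.6955 -0.0105]
side_cutters scene 0.69 [382. 221.] [ 0.6846 -0.2207]
side_cutters side 0.98 [397. 253.] [ 0.7026 -0.224 ]
side_cutters side 0.68 [308. 214.] [ 0.5374 -0.0204]
side_cutters wrist 0.73 [356. 304.] [ 0.7097 -0.2125]
1.35
```

View pics/b.png

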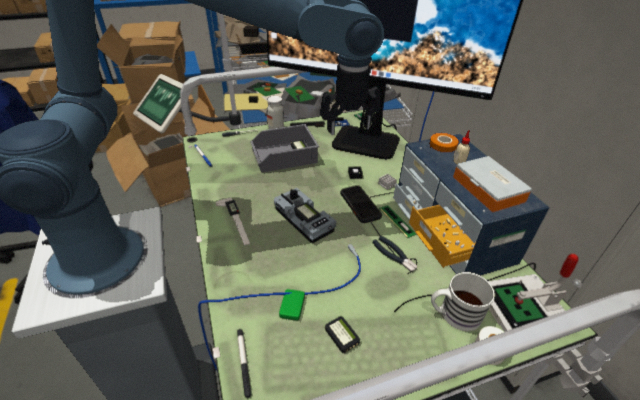

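View pics/w.png

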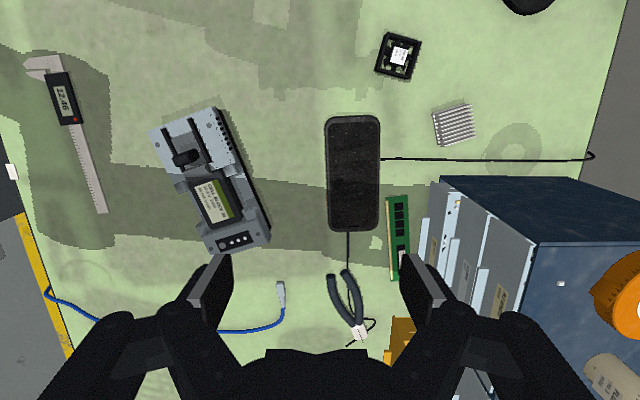

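Run:
```python
import cv2,numpy as np
a=cv2.imread('pics/a.png')[235:335,300:460];b=cv2.imread('pics/b.png')[265:365,240:400]
cv2.imwrite('pics/ab.png',np.vstack([cv2.resize(x,None,fx=3,fy=3,interpolation=cv2.INTER_CUBIC) for x in(a,b)]))
```

```text
(no output)
```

View pics/ab.png

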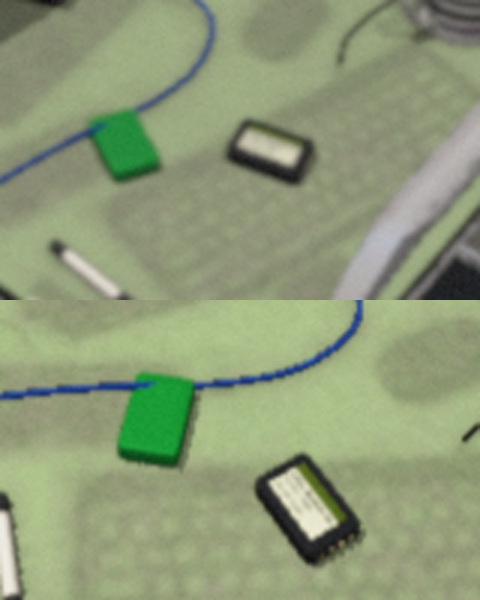

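Side view: two flat_pack candidates. The green block at (292,305) is the look-alike. The dark block with a pale label at (341,334), gold pads at its lower right end (~355,347), is the flat_pack, and the crop confirms it. In the wrist view the charger's tab is at (187,158), its pack at (214,203) and its contact end at (237,242), so charger yaw is about 25°. I'll move the wrist camera over it.

Request:
carry_out([
  {"tx": -0.54,"ty": -0.64,"tz": 0.67,"az": -0.139,"claw": -1},
  {"tx": -0.54,"ty": -0.64,"tz": 0.67,"az": -0.139,"claw": -1},
  {"tx": -0.54,"ty": -0.64,"tz": 0.67,"az": -0.139,"claw": -1},
  {"tx": -0.54,"ty": -0.64,"tz": 0.67,"az": -0.139,"claw": -1},
  {"tx": -0.54,"ty": -0.64,"tz": 0.67,"az": -0.139,"claw": -1},
  {"tx": -0.54,"ty": -0.64,"tz": 0.67,"az": -0.139,"claw": -1},
])

```text
invalid input at $.plan[0]: expected keys tx, ty, tz, ax, ay, az, claw
```

Run:
```python
from h import *
np.set_printoptions(precision=4,suppress=True)
o=manip.get_obs(); print(o['time'],o['tool_pos'],o['ee_rot'],o['qvel'])
c=manip.get_calibration('wrist'); np.save('c2.npy',c,allow_pickle=True)
im=save('wrist','w2.png')
for n,z in [('charged_pack',.042),('latch_pull',.0725),('charger',.042)]:
  for r in manip.masks_of('wrist',n)[:2]:
    m=r['region'].astype(np.uint8); k=max(cv2.findContours(m,0,1)[0],key=cv2.contourArea)
    bx=cv2.boxPoints(cv2.minAreaRect(k)); W=np.array([px2w('wrist',p,z,c)[:2] for p in bx])
    e=W[1]-W[0],W[2]-W[1]
    print(n,round(r['conf'],2),r['position'],W.mean(0),[np.linalg.norm(x) for x in e],[np.degrees(np.arctan2(x[1],x[0])) for x in e])
s=im[40:340,120:520]; cv2.imwrite('pics/w2c.png',cv2.resize(s,None,fx=2,fy=2)[:,:,::-1])
```

```text
1.35 [ 0.65   -0.      0.4047] [3.1415 0.     1.5708] [-0.0006  0.0027 -0.0024 -0.0002 -0.0022 -0.0008]
charged_pack 0.78 [217.5, 200.4] [ 0.5295 -0.036 ] [np.float64(0.0505321108249686), np.float64(0.0692443791882754)] [np.float64(23.697766168803728), np.float64(-71.03864253075842)]
latch_pull 0.81 [189.7, 157.7] [0.5151 0.0215] [np.float64(0.0339020291331739), np.float64(0.051144429946708814)] [np.float64(24.27093667952391), np.float64(-69.43911467914516)]
charger 0.84 [208.4, 167.2] [ 0.5279 -0.0214] [np.float64(0.08989791052773008), np.float64(0.1748717437302606)] [np.float64(22.903365662473316), np.float64(-68.65590013684053)]
charger 0.26 [218.4, 199.9] [ 0.5291 -0.0359] [np.float64(0.049833228825912804), np.float64(0.0687409371630669)] [np.float64(23.697168406957378), np.float64(-71.07365552418723)]
```

View pics/w2c.png

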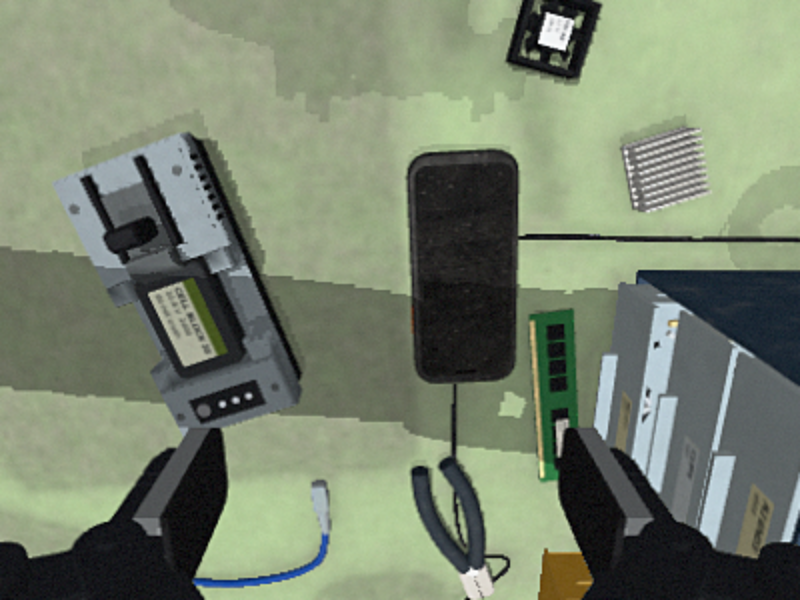

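The picture (still from the start pose) shows the charger with its tab at about (185,157), the pack at (217,200) and LEDs on the contact end. The move was refused because every key is required, so I'll resend it with full keys (yaw about 21.5°).

Request:
carry_out([
  {"tx": -0.58,"ty": -0.66,"tz": 0.67,"ax": 0,"ay": 0,"az": -0.12,"claw": -1},
  {"tx": -0.58,"ty": -0.66,"tz": 0.67,"ax": 0,"ay": 0,"az": -0.12,"claw": -1},
  {"tx": -0.58,"ty": -0.66,"tz": 0.67,"ax": 0,"ay": 0,"az": -0.12,"claw": -1},
  {"tx": -0.58,"ty": -0.66,"tz": 0.67,"ax": 0,"ay": 0,"az": -0.12,"claw": -1},
  {"tx": -0.58,"ty": -0.66,"tz": 0.67,"ax": 0,"ay": 0,"az": -0.12,"claw": -1},
  {"tx": -0.58,"ty": -0.66,"tz": 0.67,"ax": 0,"ay": 0,"az": -0.12,"claw": -1},
])

```text
time: 2.3
tool_pos: [0.5522, -0.0866, 0.3057]
ee_rot: [3.139, 0.002, 1.949]
force: [0.8, -0.2, -0.7]
opening: 0.0852
grasp_force: 0.0
```

```bash
cat > look.py <<'E'
import sys
from h import *
np.set_printoptions(precision=4,suppress=True)
def look(items,name,cam='wrist'):
  o=manip.get_obs(); print(o['time'],o['tool_pos'],np.degrees(o['ee_rot']),o['opening'],o['force'])
  c=manip.get_calibration(cam); np.save('pics/'+name[:-4]+'.npy',c,allow_pickle=True)
  im=save(cam,name)
  for n,z in items:
   for r in manip.masks_of(cam,n)[:2]:
    m=r['region'].astype(np.uint8); k=max(cv2.findContours(m,0,1)[0],key=cv2.contourArea)
    W=np.array([px2w(cam,p[0],z,c)[:2] for p in k])
    (cx,cy),wh,a=cv2.minAreaRect((W*1000).astype(np.float32))
    print(n,round(r['conf'],2),np.round(r['position']),'centre mm',cx,cy,'size',wh,'ang',a)
  return im,c
E
python3 - <<'E'
from look import *
im,c=look([('charged_pack',.042),('latch_pull',.0725),('charger',.042)],'w3.png')
cv2.imwrite('pics/w3c.png',cv2.resize(im[0:300,120:520],None,fx=2,fy=2)[:,:,::-1])
E
```

```text
2.3 [ 0.5522 -0.0866  0.3057] [179.8662   0.1125 111.6597] 0.08515567403120275 [ 0.8045 -0.1972 -0.7188]
charged_pack 0.69 [309. 132.] centre mm 526.4685668945312 -36.169158935546875 size (44.90378189086914, 67.56525421142578) ang 17.875526428222656
latch_pull 0.79 [313.  49.] centre mm 509.176025390625 14.838666915893555 size (23.44608497619629, 47.59345245361328) ang 18.682016372680664
latch_pull 0.27 [384. 331.] centre mm 652.9088134765625 -160.4068603515625 size (32.11151885986328, 85.63182830810547) ang 22.745738983154297
charger 0.96 [310.  77.] centre mm 523.7070922851562 -27.182525634765625 size (79.48091125488281, 164.40890502929688) ang 19.280502319335938
```

View pics/w3c.png

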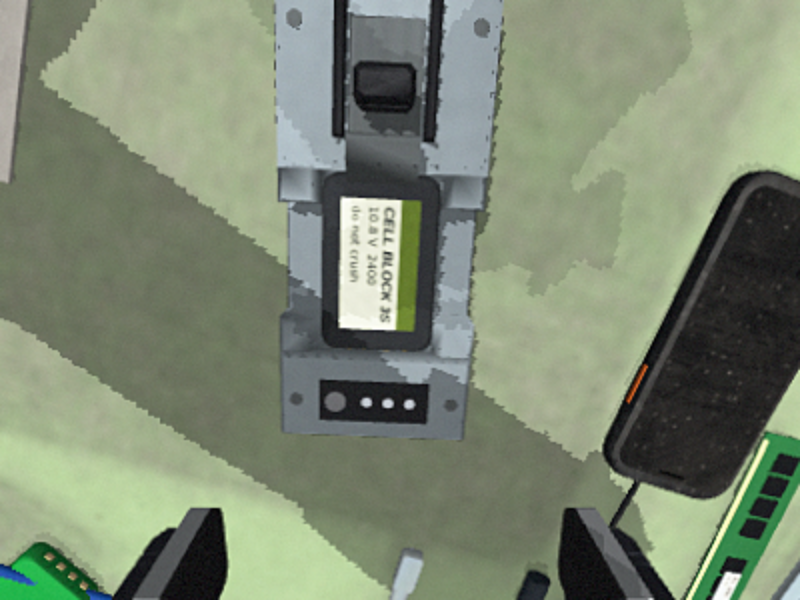

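The charger is nearly upright in the view: deck edge runs (283,432) to (464,439) in the crop, tab top centre is about (385,85), pack centre about (380,263). Refining the yaw from those edges.

Run:
```python
from look import *
c=np.load('pics/w3.npy',allow_pickle=True).item()
f=lambda p,z: px2w('wrist',(p[0]/2+119.75,p[1]/2-.25),z,c)[:2]*1000
def ang(p,q,z): 
    d=f(q,z)-f(p,z); return np.degrees(np.arctan2(d[1],d[0])),np.linalg.norm(d)
print('bottom edge',ang((283,432),(464,439),.042))
print('left edge',ang((283,432),(276,100),.042)[0]-90,'right',ang((464,439),(491,170),.042)[0]-90)
print('pack L/R',ang((322,335),(324,195),.042)[0]-90,ang((431,335),(440,195),.042)[0]-90,'top',ang((335,176),(425,180),.042))
print('label',ang((338,328),(341,197),.042)[0]-90,ang((415,331),(421,200),.042)[0]-90)
b=np.mean([f((283,432),.042),f((464,439),.042)],0); print('end mid',b)
for y in (19,20):
    u=np.array([-np.sin(np.radians(y)),np.cos(np.radians(y))]); print(y,'bay from end',b+74*u)
pk=np.mean([f(p,.042) for p in[(322,335),(324,195),(431,335),(440,195)]],0);print('pack ctr-ish',pk)
print('pack top/bot', f((380,176),.042), f((378,350),.042))
print('tab',np.mean([f(p,.0725) for p in[(355,62),(416,62),(415,108),(357,104)]],0),f((386,85),.0725))
```

```text
bottom edge (np.float64(19.20968594827892), np.float64(77.62192443531113))
left edge 19.390089546589508 right 18.601005379703736
pack L/R 18.686205026889695 19.252310048160652 top (np.float64(19.227069061787482), np.float64(33.48182803155883))
label 18.694834848980022 19.785970331213704
end mid [ 550.5934 -103.9595]
19 bay from end [526.5013 -33.9911]
20 bay from end [525.2839 -34.4222]
pack ctr-ish [527.0316 -36.8678]
pack top/bot [515.1358  -5.3996] [538.622  -67.9747]
tab [507.7576  19.9764] [507.9073  19.792 ]
```

```bash
cat > g.py <<'E'
from h import *
from scipy.spatial.transform import Rotation as Ro
# cmd pose: x,y,z(m),yaw(deg) of a downward tool
def rel(cmd,tgt):
    R=Ro.from_euler('xyz',[180,0,cmd[3]],degrees=True)
    s=R.inv().apply(np.array(tgt[:3])-cmd[:3])/.15
    az=-((tgt[3]-cmd[3]+180)%360-180)/180
    return np.round([*s,az],4)
def fwd(cmd,r):
    R=Ro.from_euler('xyz',[180,0,cmd[3]],degrees=True)
    return [*np.round(np.array(cmd[:3])+R.apply(np.array(r[:3])*.15),5),cmd[3]-r[3]*180]
E
python3 - <<'E'
from g import *
c=fwd([.65,0,.405,90],[-.58,-.66,.67,-.12]); print(c, manip.get_obs()['tool_pos'])
print(rel(c,[.5078,.0199,.265,109.1]),rel(c,[.5078,.0199,.223,109.1]))
E
```

```text
[np.float64(0.551), np.float64(-0.087), np.float64(0.3045), 111.6] [ 0.55151437 -0.08663396  0.30477958]
[ 0.7686 -0.0054  0.2633  0.0139] [ 0.7686 -0.0054  0.5433  0.0139]
```

Request:
carry_out([
  {"tx": 0.769,"ty": -0.005,"tz": 0.263,"ax": 0,"ay": 0,"az": 0.014,"claw": -1},
  {"tx": 0.769,"ty": -0.005,"tz": 0.263,"ax": 0,"ay": 0,"az": 0.014,"claw": -1},
  {"tx": 0.769,"ty": -0.005,"tz": 0.263,"ax": 0,"ay": 0,"az": 0.014,"claw": -1},
  {"tx": 0.769,"ty": -0.005,"tz": 0.263,"ax": 0,"ay": 0,"az": 0.014,"claw": -1},
  {"tx": 0.769,"ty": -0.005,"tz": 0.543,"ax": 0,"ay": 0,"az": 0.014,"claw": -1},
  {"tx": 0.769,"ty": -0.005,"tz": 0.543,"ax": 0,"ay": 0,"az": 0.014,"claw": -1},
  {"tx": 0.769,"ty": -0.005,"tz": 0.543,"ax": 0,"ay": 0,"az": 0.014,"claw": 1},
  {"tx": 0.769,"ty": -0.005,"tz": 0.543,"ax": 0,"ay": 0,"az": 0.014,"claw": 1},
  {"tx": 0.769,"ty": -0.005,"tz": 0.543,"ax": 0,"ay": 0,"az": 0.014,"claw": 1},
  {"tx": 0.769,"ty": -0.005,"tz": 0.543,"ax": 0,"ay": 0,"az": 0.014,"claw": 1},
  {"tx": 0.769,"ty": -0.005,"tz": 0.543,"ax": 0,"ay": 0,"az": 0.014,"claw": 1},
  {"tx": 0.769,"ty": -0.005,"tz": 0.543,"ax": 0,"ay": 0,"az": 0.014,"claw": 1},
])

```text
time: 4.0
tool_pos: [0.508, 0.0198, 0.2237]
ee_rot: [-3.141, 0.0, 1.904]
force: [-4.4, -0.8, 6.6]
opening: 0.018
grasp_force: 58.5
```

Request:
carry_out([
  {"tx": 0.03,"ty": 0,"tz": 0,"ax": 0,"ay": 0,"az": 0,"claw": 1},
  {"tx": 0.063,"ty": 0,"tz": 0,"ax": 0,"ay": 0,"az": 0,"claw": 1},
  {"tx": 0.063,"ty": 0,"tz": 0,"ax": 0,"ay": 0,"az": 0,"claw": 1},
  {"tx": 0.063,"ty": 0,"tz": 0,"ax": 0,"ay": 0,"az": 0,"claw": 1},
  {"tx": 0.063,"ty": 0,"tz": 0,"ax": 0,"ay": 0,"az": 0,"claw": 1},
  {"tx": 0.063,"ty": 0,"tz": 0,"ax": 0,"ay": 0,"az": 0,"claw": 1},
])

```text
time: 4.75
tool_pos: [0.505, 0.0285, 0.2237]
ee_rot: [-3.141, 0.001, 1.905]
force: [-3.6, -3.5, 7.1]
opening: 0.0184
grasp_force: 58.6
```

Run:
```python
from look import *
o=manip.get_obs(); print(o['opening'],o['force'],o['tool_pos'])
s=save('side','s4.png')
cv2.imwrite('pics/s4c.png',cv2.resize(s[160:270,240:370],None,fx=4,fy=4)[:,:,::-1])
```

```text
0.01836177296666472 [-3.5905 -3.527   7.1481] [0.505  0.0285 0.2237]
```

View pics/s4c.png

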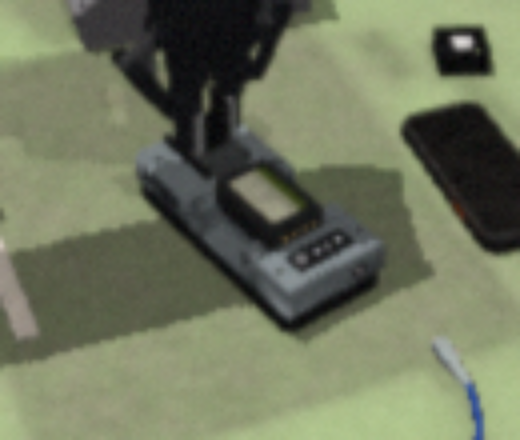

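The pack stands proud with its gold pads visible at the contact end, so the latch has released it. Next I open, rise, and grasp the pack.

Run:
```python
from g import *
c=[.551,-.087,.3045,111.6]
c=fwd(c,[.769,-.005,.543,.014]); c=fwd(c,[.063,0,0,0]); print(c)
for z in(.25,.2): print(rel(c,[.5268,-.0348,z,109.1]))
```

```text
[np.float64(0.50475), np.float64(0.0289), np.float64(0.22305), 109.08]
[-4.494e-01  1.000e-04 -1.797e-01 -1.000e-04]
[-4.494e-01  1.000e-04  1.537e-01 -1.000e-04]
```

Request:
carry_out([
  {"tx": 0,"ty": 0,"tz": 0,"ax": 0,"ay": 0,"az": 0,"claw": -1},
  {"tx": 0,"ty": 0,"tz": 0,"ax": 0,"ay": 0,"az": 0,"claw": -1},
  {"tx": 0,"ty": 0,"tz": -0.18,"ax": 0,"ay": 0,"az": 0,"claw": -1},
  {"tx": -0.45,"ty": 0,"tz": -0.18,"ax": 0,"ay": 0,"az": 0,"claw": -1},
  {"tx": -0.45,"ty": 0,"tz": -0.18,"ax": 0,"ay": 0,"az": 0,"claw": -1},
  {"tx": -0.45,"ty": 0,"tz": 0.15,"ax": 0,"ay": 0,"az": 0,"claw": -1},
  {"tx": -0.45,"ty": 0,"tz": 0.15,"ax": 0,"ay": 0,"az": 0,"claw": -1},
  {"tx": -0.45,"ty": 0,"tz": 0.15,"ax": 0,"ay": 0,"az": 0,"claw": 1},
  {"tx": -0.45,"ty": 0,"tz": 0.15,"ax": 0,"ay": 0,"az": 0,"claw": 1},
  {"tx": -0.45,"ty": 0,"tz": 0.15,"ax": 0,"ay": 0,"az": 0,"claw": 1},
  {"tx": -0.45,"ty": 0,"tz": 0.15,"ax": 0,"ay": 0,"az": 0,"claw": 1},
  {"tx": -0.45,"ty": 0,"tz": 0.15,"ax": 0,"ay": 0,"az": 0,"claw": 1},
])

```text
time: 6.3
tool_pos: [0.5273, -0.035, 0.2011]
ee_rot: [3.14, 0.001, 1.904]
force: [0.3, -0.1, 4.2]
opening: 0.0435
grasp_force: 64.8
```

Request:
carry_out([
  {"tx": 0,"ty": 0,"tz": -0.2,"ax": 0,"ay": 0,"az": 0,"claw": 1},
  {"tx": 0,"ty": 0,"tz": -0.6,"ax": 0,"ay": 0,"az": 0,"claw": 1},
  {"tx": 0,"ty": 0,"tz": -0.9,"ax": 0,"ay": 0,"az": 0,"claw": 1},
  {"tx": 0.3,"ty": 0.25,"tz": -0.9,"ax": 0,"ay": 0,"az": 0.06,"claw": 1},
  {"tx": 0.7,"ty": 0.25,"tz": -0.9,"ax": 0,"ay": 0,"az": 0.106,"claw": 1},
  {"tx": 0.7,"ty": 0.25,"tz": -0.9,"ax": 0,"ay": 0,"az": 0.106,"claw": 1},
  {"tx": 0.7,"ty": 0.25,"tz": -0.9,"ax": 0,"ay": 0,"az": 0.106,"claw": 1},
])

```text
time: 7.18
tool_pos: [0.5277, 0.0768, 0.3347]
ee_rot: [-3.141, 0.0, 1.572]
force: [-0.1, -0.0, -0.9]
opening: 0.0437
grasp_force: 64.2
```

Run:
```python
from look import *
from g import fwd
c=fwd(fwd([.50475,.0289,.22305,109.08],[-.45,0,.15,0]),[.7,.25,-.9,.106]);print(c)
im,k=look([('bin',.05),('charged_pack',.02)],'w5.png')
look([('bin',.05)],'s5.png','side')
cv2.imwrite('pics/w5c.png',im[:,:,::-1])
```

```text
[np.float64(0.52793), np.float64(0.0766), np.float64(0.33555), 90.0]
7.175 [0.5277 0.0768 0.3347] [-179.9668    0.006    90.0699] 0.04369352957535115 [-0.1499 -0.0172 -0.9383]
bin 0.91 [358.   6.] centre mm 558.4296875 222.97183227539062 size (201.65283203125, 13.278033256530762) ang 0.31439951062202454
charged_pack 0.72 [316. 272.] centre mm 527.000244140625 -35.31903076171875 size (170.5421905517578, 103.74189758300781) ang 89.40072631835938
7.325 [0.5282 0.0756 0.3351] [-179.9939    0.0045   89.9214] 0.04337798668896609 [-0.5922 -0.2938 -2.346 ]
bin 0.7 [304. 219.] centre mm 513.450439453125 -50.62067413330078 size (100.75657653808594, 204.46072387695312) ang 17.844703674316406
```

View pics/w5c.png

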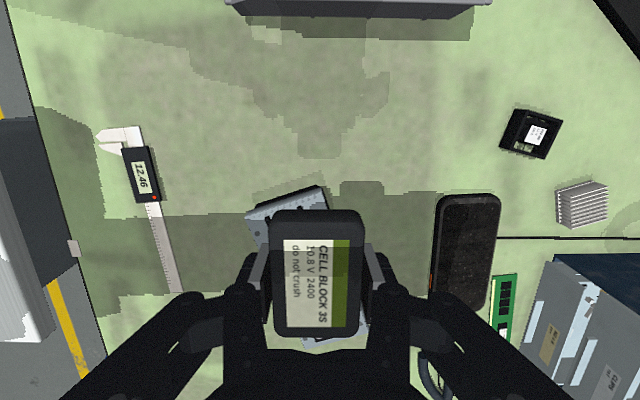

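Held pack is firm in the gripper at (316,272), and the bin's near side runs along the image top, x 225–490, with yaw about 0. I'll move closer to measure it.

Request:
carry_out([
  {"tx": 0.4,"ty": 0,"tz": 0,"ax": 0,"ay": 0,"az": 0,"claw": 1},
  {"tx": 0.8,"ty": 0,"tz": 0,"ax": 0,"ay": 0,"az": 0,"claw": 1},
  {"tx": 0.8,"ty": 0,"tz": 0,"ax": 0,"ay": 0,"az": 0,"claw": 1},
  {"tx": 0.8,"ty": 0,"tz": 0,"ax": 0,"ay": 0,"az": 0,"claw": 1},
])

```text
time: 7.92
tool_pos: [0.5281, 0.1961, 0.335]
ee_rot: [-3.141, 0.0, 1.571]
force: [-0.2, 0.7, -1.8]
opening: 0.0437
grasp_force: 64.1
```

Run:
```python
from look import *
im,k=look([('bin',.066),('bin',.003)],'w6.png')
cv2.imwrite('pics/w6c.png',im[:260,:,::-1])
```

```text
7.925 [0.5281 0.1961 0.335 ] [-179.9816    0.025    89.985 ] 0.043664357905241216 [-0.2097  0.6725 -1.8373]
bin 0.65 [305. 344.] centre mm 509.65545654296875 40.536617279052734 size (48.65045928955078, 91.77050018310547) ang 58.49827575683594
bin 0.65 [305. 344.] centre mm 504.9371643066406 -23.21221923828125 size (61.54555892944336, 116.09483337402344) ang 58.4982795715332
```

View pics/w6c.png

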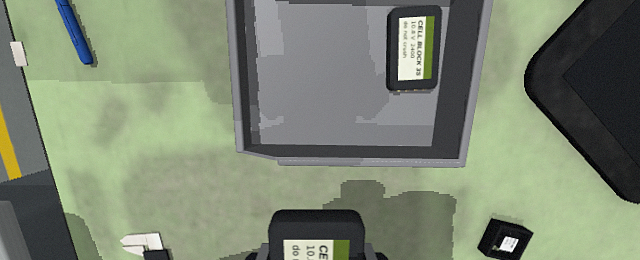

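The bin's near wall top runs (278,161)–(468,163), its low front corner is at (237,150), and the other pack is at (413,48) in the back part, leaving the front part free.

Run:
```python
from look import *
c=np.load('pics/w6.npy',allow_pickle=True).item()
f=lambda p,z: np.round(px2w('wrist',p,z,c)[:2]*1000,1)
print('back near corner',f((467,164),.066),'front near',f((237,151),.036),'mid wall',f((372,163),.066),f((278,162),.066))
print('pack',f((413,48),.02),f((388,90),.02),'floor corner',f((250,143),.003),'back',f((490,10),.066), f((235,10),.036))
from g import rel
cmd=[.52793,.1966,.33555,90]
```

```text
back near corner [652.4 226.5] front near [454.9 231.6] mid wall [573.4 227.2] [496.1 228. ]
pack [612.2 319.6] [592.9 284.6] floor corner [460.  233.7] back [651.3 338.7] [462.7 345.1]
```

Request:
carry_out([
  {"tx": 0.4,"ty": -0.02,"tz": 0,"ax": 0,"ay": 0,"az": 0,"claw": 1},
  {"tx": 0.69,"ty": -0.02,"tz": 0.1,"ax": 0,"ay": 0,"az": 0,"claw": 1},
  {"tx": 0.69,"ty": -0.02,"tz": 0.4,"ax": 0,"ay": 0,"az": 0,"claw": 1},
  {"tx": 0.69,"ty": -0.02,"tz": 0.75,"ax": 0,"ay": 0,"az": 0,"claw": 1},
  {"tx": 0.69,"ty": -0.02,"tz": 1,"ax": 0,"ay": 0,"az": 0,"claw": 1},
  {"tx": 0.69,"ty": -0.02,"tz": 1,"ax": 0,"ay": 0,"az": 0,"claw": 1},
  {"tx": 0.69,"ty": -0.02,"tz": 1,"ax": 0,"ay": 0,"az": 0,"claw": -0.45},
  {"tx": 0.69,"ty": -0.02,"tz": 1,"ax": 0,"ay": 0,"az": 0,"claw": -0.45},
  {"tx": 0.69,"ty": -0.02,"tz": 1,"ax": 0,"ay": 0,"az": 0,"claw": -0.45},
  {"tx": 0.69,"ty": -0.02,"tz": 0.6,"ax": 0,"ay": 0,"az": 0,"claw": -0.45},
  {"tx": 0.69,"ty": -0.02,"tz": 0.2,"ax": 0,"ay": 0,"az": 0,"claw": -0.45},
  {"tx": 0.69,"ty": -0.02,"tz": 0,"ax": 0,"ay": 0,"az": 0,"claw": -1},
])

```text
time: 9.57
tool_pos: [0.5256, 0.3005, 0.3405]
ee_rot: [3.135, -0.002, 1.571]
force: [0.6, 0.0, -0.6]
opening: 0.0778
grasp_force: 0.0
```

Run:
```python
from look import *
from g import *
c=fwd([.52793,.1966,.33555,90],[.69,-.02,0,0]); print(c)
im,k=look([('charged_pack',.02)],'w7.png')
o=manip.get_obs(); print(o['qpos'])
b=np.load('pics/w7.npy',allow_pickle=True).item()
# flat pack from first pictures by scene/side masks (fresh)
for cam in('side','scene'): look([('flat_pack',.017)],cam+'7.png',cam)
s=manip.get_calibration('side'); sc=manip.get_calibration('scene')
```

```text
[np.float64(0.52493), np.float64(0.3001), np.float64(0.33555), 90]
9.575 [0.5256 0.3005 0.3405] [179.6001  -0.1356  90.0141] 0.07777880093931105 [ 0.6246  0.0174 -0.6473]
charged_pack 0.96 [315. 181.] centre mm 524.556396484375 298.5987548828125 size (68.41158294677734, 45.020999908447266) ang 89.93556213378906
[0.3323 0.2053 1.7256 0.     1.2    0.332 ]
9.675 [0.5261 0.3007 0.3413] [179.4251  -0.1994  90.0139] 0.08529072692864051 [ 0.8536 -0.5716  0.0734]
flat_pack 0.86 [293. 304.] centre mm 412.6284484863281 -290.1655578613281 size (72.14378356933594, 46.975074768066406) ang 62.1790885925293
9.775 [0.5248 0.3001 0.3358] [179.9303  -0.0248  90.0025] 0.08536489297702683 [-0.9535 -0.8945 -0.6031]
flat_pack 0.84 [342. 283.] centre mm 409.9170837402344 -290.2012939453125 size (80.8003921508789, 50.5717658996582) ang 62.09798049926758
flat_pack 0.71 [388. 286.] centre mm 487.2572326660156 -391.06976318359375 size (55.23381423950195, 67.33849334716797) ang 13.244657516479492
```

Run:
```python
from g import *
f=lambda p: px2w('side',(p[0]/3+239.7,(p[1]-300)/3+264.7),.017)[:2]*1000
a,b,c,d=[f(p) for p in[(255,487),(305,455),(360,528),(315,562)]]
print(a,b,c,d,(a+b+c+d)/4)
v=(a+b-c-d); print('pack yaw (y axis)',np.degrees(np.arctan2(v[1],v[0]))-90,np.linalg.norm(b-c),np.linalg.norm(a-b))
cmd=[.52493,.3001,.33555,90]
print(rel(cmd,[.47,-.36,.32,90])*.15)
```

```text
[ 460.38576496 -366.35077678] [ 502.17229136 -353.89884757] [ 516.20134038 -417.34470197] [ 478.76509412 -430.0159248 ] [ 489.38112271 -391.90256278]
pack yaw (y axis) 14.30346637089508 64.97838607327805 43.60234316792325
[-0.660105 -0.05493   0.015555  0.      ]
```

Charged pack lies in the bin at (525,299) mm, as intended. The flat pack is at about (488,-392) mm, yaw about 14°, and I'm travelling there.

Request:
carry_out([
  {"tx": -0.4,"ty": 0,"tz": 0,"ax": 0,"ay": 0,"az": 0,"claw": -1},
  {"tx": -0.8,"ty": 0,"tz": 0,"ax": 0,"ay": 0,"az": 0,"claw": -1},
  {"tx": -1,"ty": 0,"tz": 0,"ax": 0,"ay": 0,"az": 0,"claw": -1},
])

```text
time: 10.25
tool_pos: [0.5243, 0.1478, 0.3332]
ee_rot: [-3.138, 0.0, 1.569]
force: [-0.3, 1.0, 1.0]
opening: 0.0855
grasp_force: 0.0
```

Request:
carry_out([
  {"tx": -0.4,"ty": 0,"tz": 0,"ax": 0,"ay": 0,"az": 0,"claw": -1},
  {"tx": -0.8,"ty": 0,"tz": 0,"ax": 0,"ay": 0,"az": 0,"claw": -1},
  {"tx": -1,"ty": 0,"tz": 0,"ax": 0,"ay": 0,"az": 0,"claw": -1},
])

```text
time: 10.62
tool_pos: [0.5243, -0.0023, 0.3334]
ee_rot: [-3.138, -0.0, 1.568]
force: [1.1, -0.7, 0.4]
opening: 0.0854
grasp_force: 0.0
```

Request:
carry_out([
  {"tx": -0.4,"ty": 0,"tz": 0,"ax": 0,"ay": 0,"az": 0,"claw": -1},
  {"tx": -0.8,"ty": 0,"tz": 0,"ax": 0,"ay": 0,"az": 0,"claw": -1},
  {"tx": -1,"ty": 0,"tz": 0,"ax": 0,"ay": 0,"az": 0,"claw": -1},
])

```text
time: 11.0
tool_pos: [0.5243, -0.1524, 0.3334]
ee_rot: [-3.139, -0.001, 1.568]
force: [-0.2, 0.9, -0.2]
opening: 0.0852
grasp_force: 0.0
```

Request:
carry_out([
  {"tx": -0.4,"ty": -0.1,"tz": 0,"ax": 0,"ay": 0,"az": -0.04,"claw": -1},
  {"tx": -0.8,"ty": -0.2,"tz": 0.1,"ax": 0,"ay": 0,"az": -0.08,"claw": -1},
  {"tx": -1,"ty": -0.2,"tz": 0.2,"ax": 0,"ay": 0,"az": -0.08,"claw": -1},
  {"tx": -1,"ty": -0.2,"tz": 0.2,"ax": 0,"ay": 0,"az": -0.08,"claw": -1},
  {"tx": -1,"ty": -0.2,"tz": 0.2,"ax": 0,"ay": 0,"az": -0.08,"claw": -1},
])

```text
time: 11.62
tool_pos: [0.4948, -0.2992, 0.3041]
ee_rot: [-3.14, -0.002, 1.822]
force: [-0.1, 1.1, 0.2]
opening: 0.0856
grasp_force: 0.0
```

Run:
```python
from look import *
from g import *
c=[.52493,.3001,.33555,90]
for r in [(-1,0,0,0)]*3+[(-1,-.2,.2,-.08)]: c=fwd(c,r)
print(c)
im,k=look([('flat_pack',.017),('flat_contacts',.0085)],'w8.png')
for z in(0,.1,.2,.3): print(z,px2w('side',(490,343),z),px2w('side',(360,385),z))
print(w2px('wrist',[.488,-.392,.017],k))
```

```text
[np.float64(0.49493), np.float64(-0.2999), np.float64(0.30555), 104.4]
11.625 [ 0.4948 -0.2992  0.3041] [-179.9353   -0.1252  104.4124] 0.08555881692900737 [-0.0809  1.0857  0.2144]
flat_pack 0.93 [291. 265.] centre mm 489.6207580566406 -381.97906494140625 size (45.499900817871094, 74.41178894042969) ang 14.279054641723633
flat_pack 0.65 [235. 155.] centre mm 414.1138610839844 -282.4781188964844 size (70.35029602050781, 45.09990692138672) ang 61.04269790649414
flat_contacts 0.82 [290. 264.] centre mm 490.14459228515625 -386.2979431152344 size (46.28639602661133, 76.84369659423828) ang 13.835164070129395
flat_contacts 0.62 [235. 146.] centre mm 412.2115478515625 -284.6247253417969 size (72.76426696777344, 46.2799072265625) ang 61.4524040222168
0 [ 0.7721 -0.4983  0.    ] [ 0.4857 -0.4913  0.    ]
0.1 [ 0.7061 -0.5366  0.1   ] [ 0.4591 -0.5306  0.1   ]
0.2 [ 0.64   -0.5749  0.2   ] [ 0.4326 -0.5699  0.2   ]
0.3 [ 0.574  -0.6133  0.3   ] [ 0.406  -0.6091  0.3   ]
[287.6027 275.2883]
```

Request:
carry_out([
  {"tx": -0.4,"ty": -0.15,"tz": 0.2,"ax": 0,"ay": 0,"az": 0,"claw": -1},
  {"tx": -0.75,"ty": -0.15,"tz": 0.3,"ax": 0,"ay": 0,"az": 0,"claw": -1},
  {"tx": -0.75,"ty": -0.15,"tz": 0.3,"ax": 0,"ay": 0,"az": 0,"claw": -1},
  {"tx": -0.75,"ty": -0.15,"tz": 0.3,"ax": 0,"ay": 0,"az": 0,"claw": -1},
])

```text
time: 12.28
tool_pos: [0.5015, -0.4136, 0.2604]
ee_rot: [3.142, -0.0, 1.823]
force: [0.0, 0.3, -0.0]
opening: 0.0857
grasp_force: 0.0
```

Run:
```python
from look import *
from g import *
c=fwd([.49493,-.2999,.30555,104.4],(-.75,-.15,.3,0))
print(c)
im,k=look([('flat_pack',.017),('flat_contacts',.0085)],'w9.png')
cv2.imwrite('pics/w9c.png',im[100:,100:540,::-1])
print(px2w('wrist',(320,200),0,k))
```

```text
[np.float64(0.50111), np.float64(-0.41446), np.float64(0.26055), 104.4]
12.275 [ 0.5015 -0.4136  0.2604] [179.9961  -0.0219 104.4489] 0.0856818977592659 [ 0.0152  0.3139 -0.0046]
flat_pack 0.94 [227.  19.] centre mm 415.5426330566406 -306.52972412109375 size (65.39838409423828, 33.073734283447266) ang 13.907373428344727
flat_pack 0.92 [310. 168.] centre mm 489.72869873046875 -384.2755126953125 size (43.39299011230469, 68.08062744140625) ang 13.54456901550293
flat_contacts 0.88 [227.  14.] centre mm 413.001953125 -305.5263366699219 size (67.94439697265625, 34.399169921875) ang 13.907380104064941
flat_contacts 0.71 [310. 168.] centre mm 490.2103271484375 -386.3723449707031 size (45.38275909423828, 70.73258972167969) ang 13.750452995300293
[ 0.5037 -0.4109  0.    ]
```

View pics/w9c.png

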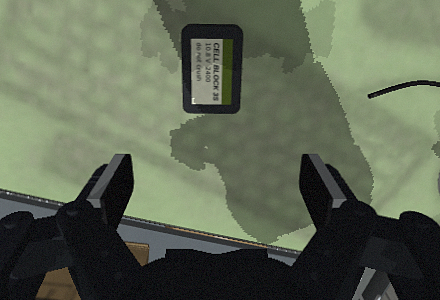

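The dark pack with pale label is at crop (210,69). Text and stripe face the same way as the charged pack in the charger view, so its contact end is toward the image bottom and its +y is along tool x. Measured at (489.7,-384.3) mm, yaw 13.6°, size 43×68.

Run:
```python
from g import *
c=[.50111,-.41446,.26055,104.4]
print(rel(c,[.4897,-.3843,.172,103.6]))
```

```text
[ 0.2137 -0.0237  0.5903  0.0044]
```

Request:
carry_out([
  {"tx": 0.214,"ty": -0.024,"tz": 0.2,"ax": 0,"ay": 0,"az": 0.004,"claw": -1},
  {"tx": 0.214,"ty": -0.024,"tz": 0.45,"ax": 0,"ay": 0,"az": 0.004,"claw": -1},
  {"tx": 0.214,"ty": -0.024,"tz": 0.59,"ax": 0,"ay": 0,"az": 0.004,"claw": -1},
  {"tx": 0.214,"ty": -0.024,"tz": 0.59,"ax": 0,"ay": 0,"az": 0.004,"claw": -1},
  {"tx": 0.214,"ty": -0.024,"tz": 0.59,"ax": 0,"ay": 0,"az": 0.004,"claw": 1},
  {"tx": 0.214,"ty": -0.024,"tz": 0.59,"ax": 0,"ay": 0,"az": 0.004,"claw": 1},
  {"tx": 0.214,"ty": -0.024,"tz": 0.59,"ax": 0,"ay": 0,"az": 0.004,"claw": 1},
  {"tx": 0.214,"ty": -0.024,"tz": 0.59,"ax": 0,"ay": 0,"az": 0.004,"claw": 1},
  {"tx": 0.214,"ty": -0.024,"tz": 0.59,"ax": 0,"ay": 0,"az": 0.004,"claw": 1},
])

```text
time: 13.55
tool_pos: [0.4904, -0.3851, 0.1736]
ee_rot: [3.14, 0.003, 1.809]
force: [0.5, -0.5, 6.7]
opening: 0.0433
grasp_force: 64.1
```

Request:
carry_out([
  {"tx": 0,"ty": 0,"tz": -0.2,"ax": 0,"ay": 0,"az": 0,"claw": 1},
  {"tx": 0,"ty": 0,"tz": -0.6,"ax": 0,"ay": 0,"az": 0,"claw": 1},
  {"tx": 0.3,"ty": 0,"tz": -0.9,"ax": 0,"ay": 0,"az": 0,"claw": 1},
  {"tx": 0.7,"ty": 0.3,"tz": -0.9,"ax": 0,"ay": 0,"az": -0.03,"claw": 1},
  {"tx": 1,"ty": 0.3,"tz": -0.9,"ax": 0,"ay": 0,"az": -0.03,"claw": 1},
  {"tx": 1,"ty": 0.3,"tz": -0.9,"ax": 0,"ay": 0,"az": -0.03,"claw": 1},
])

```text
time: 14.3
tool_pos: [0.4973, -0.2244, 0.3059]
ee_rot: [-3.14, -0.002, 1.908]
force: [-0.2, -0.3, -1.3]
opening: 0.0432
grasp_force: 63.3
```

Run:
```python
from look import *
from g import *
c=fwd(fwd([.50111,-.41446,.26055,104.4],(.214,-.024,.59,.004)),(1,.3,-.9,-.03)); print(c)
im,k=look([],'w10.png'); o=manip.get_obs(); print(o['opening'],o['force'])
q=cv2.imread('pics/w5.png')
cv2.imwrite('pics/cmp.png',np.hstack([cv2.resize(x[190:360,230:400],None,fx=2.3,fy=2.3) for x in(q,im[:,:,::-1])]))
r=lambda cmd: print(rel(cmd,[.5273,-.035,.335,109.1])*.15)
r(c)
```

```text
[np.float64(0.49789), np.float64(-0.22787), np.float64(0.30705), 109.08000000000001]
14.3 [ 0.4973 -0.2244  0.3059] [-179.9288   -0.1319  109.3203] 0.043249832729810825 [-0.1508 -0.2787 -1.3491]
0.04339779266650734 [-0.5222 -0.0444 -0.3799]
[ 0.1727  0.0908 -0.0279 -0.    ]
```

View pics/cmp.png

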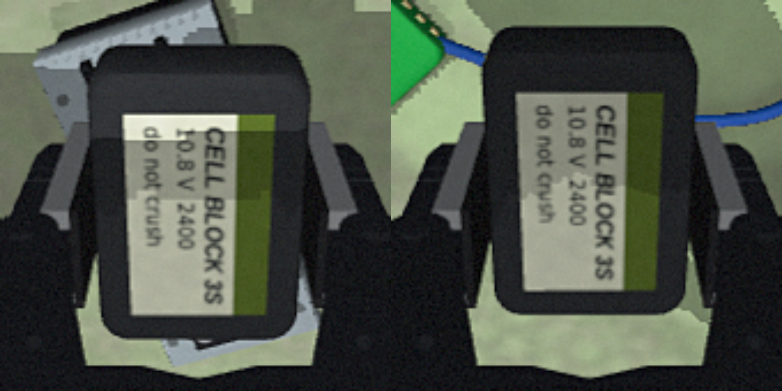

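Both pictures show the packs held with the same orientation (stripe right, contact end at the bottom); the flat one sits slightly further along +tool x. I'll compute the difference.

Run:
```python
from g import *
def off(npy,tcp,yaw,depth,pts):
    c=np.load(npy,allow_pickle=True).item()
    W=np.array([px2w('wrist',(p[0]/2.3+230,p[1]/2.3+190),tcp[2]-depth,c) for p in pts])
    R=Ro.from_euler('xyz',[180,0,yaw],degrees=True); L=R.inv().apply(W-np.array(tcp))*1000
    e=L[[1]]-L[[0]]; e2=L[1]-L[2]
    print(np.round(L.mean(0),1),'w,h',np.linalg.norm(L[1]-L[0]),np.linalg.norm(L[1]-L[2]),'yaw',np.degrees(np.arctan2(*( (L[0]+L[1]-L[2]-L[3])[[1,0]]))))
off('pics/w5.npy',[.5277,.0768,.3347],90.07,.150,[(122,115),(275,115),(267,316),(131,316)])
for d in(.155,.1566): off('pics/w10.npy',[.4973,-.2244,.3059],109.32,d,[(124,94),(272,94),(265,290),(134,291)])
print(manip.get_obs()['tool_pos'])
```

```text
[ -2.   -0.6 150. ] w,h 29.923409501706242 49.57608676430309 yaw -0.14577387977629977
[  0.9  -0.3 155. ] w,h 29.853007376349712 48.901491150722904 yaw -0.39249690321409964
[ -0.2  -0.3 156.6] w,h 30.23855297763787 49.53304409853505 yaw -0.39249690321410335
[ 0.49764142 -0.22624301  0.30643958]
```

Request:
carry_out([
  {"tx": 0.35,"ty": 0.2,"tz": 0,"ax": 0,"ay": 0,"az": 0,"claw": 1},
  {"tx": 0.65,"ty": 0.45,"tz": 0,"ax": 0,"ay": 0,"az": 0,"claw": 1},
  {"tx": 0.8,"ty": 0.6,"tz": 0,"ax": 0,"ay": 0,"az": 0,"claw": 1},
])

```text
time: 14.72
tool_pos: [0.5444, -0.084, 0.3068]
ee_rot: [3.141, 0.0, 1.904]
force: [-0.3, -1.4, -0.2]
opening: 0.0438
grasp_force: 63.3
```

Run:
```python
from g import *
c=fwd([.49789,-.22787,.30705,109.08],(.8,.6,0,0)); print(c)
for z in (.25,.216,.208): print(rel(c,[.5276,-.0361,z,109.1]))
```

```text
[np.float64(0.54372), np.float64(-0.08504), np.float64(0.30705), 109.08]
[ 3.435e-01  5.100e-03  3.803e-01 -1.000e-04]
[ 3.435e-01  5.100e-03  6.070e-01 -1.000e-04]
[ 3.435e-01  5.100e-03  6.603e-01 -1.000e-04]
```

Request:
carry_out([
  {"tx": 0.343,"ty": 0.005,"tz": 0,"ax": 0,"ay": 0,"az": 0,"claw": 1},
  {"tx": 0.343,"ty": 0.005,"tz": 0.2,"ax": 0,"ay": 0,"az": 0,"claw": 1},
  {"tx": 0.343,"ty": 0.005,"tz": 0.38,"ax": 0,"ay": 0,"az": 0,"claw": 1},
  {"tx": 0.343,"ty": 0.005,"tz": 0.48,"ax": 0,"ay": 0,"az": 0,"claw": 1},
  {"tx": 0.343,"ty": 0.005,"tz": 0.56,"ax": 0,"ay": 0,"az": 0,"claw": 1},
  {"tx": 0.343,"ty": 0.005,"tz": 0.6,"ax": 0,"ay": 0,"az": 0,"claw": 1},
  {"tx": 0.343,"ty": 0.005,"tz": 0.6,"ax": 0,"ay": 0,"az": 0,"claw": 1},
  {"tx": 0.343,"ty": 0.005,"tz": 0.6,"ax": 0,"ay": 0,"az": 0,"claw": 1},
])

```text
time: 15.72
tool_pos: [0.5279, -0.0364, 0.2173]
ee_rot: [3.141, 0.001, 1.904]
force: [-0.9, -0.9, -0.9]
opening: 0.0437
grasp_force: 63.3
```

Run:
```python
from h import *
o=manip.get_obs(); print(o['force'],o['torque'],o['tool_pos'])
a=save('side','s11.png')[170:260,250:350];b=save('scene','c11.png')[170:260,250:350]
cv2.imwrite('pics/cc11.png',np.hstack([cv2.resize(x,None,fx=4,fy=4,interpolation=2) for x in(a,b)])[:,:,::-1])
```

```text
[-0.90237018 -0.90514951 -0.90798323] [-0.23722723  0.01433113  0.02265319] [ 0.52790315 -0.03635625  0.21730754]
```

Request:
carry_out([
  {"tx": 0,"ty": 0,"tz": 0.015,"ax": 0,"ay": 0,"az": 0,"claw": 1},
  {"tx": 0,"ty": 0,"tz": 0.03,"ax": 0,"ay": 0,"az": 0,"claw": 1},
  {"tx": 0,"ty": 0,"tz": 0.045,"ax": 0,"ay": 0,"az": 0,"claw": 1},
  {"tx": 0,"ty": 0,"tz": 0.06,"ax": 0,"ay": 0,"az": 0,"claw": 1},
  {"tx": 0,"ty": 0,"tz": 0.06,"ax": 0,"ay": 0,"az": 0,"claw": 1},
  {"tx": 0,"ty": 0,"tz": 0.06,"ax": 0,"ay": 0,"az": 0,"claw": 1},
])

```text
time: 16.58
tool_pos: [0.5276, -0.0361, 0.2076]
ee_rot: [3.142, -0.0, 1.904]
force: [0.7, -1.1, -1.9]
opening: 0.0439
grasp_force: 63.3
```

Request:
carry_out([
  {"tx": 0,"ty": 0,"tz": 0.02,"ax": 0,"ay": 0,"az": 0,"claw": 1},
  {"tx": 0,"ty": 0,"tz": 0.04,"ax": 0,"ay": 0,"az": 0,"claw": 1},
  {"tx": 0,"ty": 0,"tz": 0.055,"ax": 0,"ay": 0,"az": 0,"claw": 1},
  {"tx": 0,"ty": 0,"tz": 0.065,"ax": 0,"ay": 0,"az": 0,"claw": 1},
  {"tx": 0,"ty": 0,"tz": 0.065,"ax": 0,"ay": 0,"az": 0,"claw": 1},
  {"tx": 0,"ty": 0,"tz": 0.065,"ax": 0,"ay": 0,"az": 0,"claw": 1},
])

```text
time: 17.32
tool_pos: [0.5277, -0.0362, 0.198]
ee_rot: [3.141, 0.0, 1.904]
force: [-2.0, 0.1, 4.4]
opening: 0.0434
grasp_force: 63.8
```

Request:
carry_out([
  {"tx": 0,"ty": 0,"tz": 0.007,"ax": 0,"ay": 0,"az": 0,"claw": 1},
  {"tx": 0,"ty": 0,"tz": 0.007,"ax": 0,"ay": 0,"az": 0,"claw": 1},
  {"tx": 0,"ty": 0,"tz": 0.007,"ax": 0,"ay": 0,"az": 0,"claw": 1},
])

```text
time: 17.7
tool_pos: [0.5278, -0.0362, 0.1975]
ee_rot: [-3.141, -0.0, 1.904]
force: [-2.8, 0.2, 8.5]
opening: 0.0434
grasp_force: 64.5
```

Request:
carry_out([
  {"tx": 0,"ty": 0,"tz": 0.007,"ax": 0,"ay": 0,"az": 0,"claw": 1},
  {"tx": 0,"ty": 0,"tz": 0.007,"ax": 0,"ay": 0,"az": 0,"claw": 1},
  {"tx": 0,"ty": 0,"tz": 0.007,"ax": 0,"ay": 0,"az": 0,"claw": 1},
])

```text
time: 18.08
tool_pos: [0.5279, -0.0362, 0.1974]
ee_rot: [-3.141, -0.0, 1.904]
force: [-7.2, 1.7, 16.6]
opening: 0.0433
grasp_force: 65.5
```

Request:
carry_out([
  {"tx": 0,"ty": 0,"tz": -0.012,"ax": 0,"ay": 0,"az": 0,"claw": 1},
  {"tx": 0,"ty": 0,"tz": -0.012,"ax": 0,"ay": 0,"az": 0,"claw": -0.4},
  {"tx": 0,"ty": 0,"tz": -0.012,"ax": 0,"ay": 0,"az": 0,"claw": -0.7},
  {"tx": 0,"ty": 0,"tz": -0.012,"ax": 0,"ay": 0,"az": 0,"claw": -0.7},
  {"tx": 0,"ty": 0,"tz": -0.3,"ax": 0,"ay": 0,"az": 0,"claw": -0.7},
  {"tx": 0,"ty": 0,"tz": -0.6,"ax": 0,"ay": 0,"az": 0,"claw": -1},
  {"tx": -0.37,"ty": 0,"tz": -0.72,"ax": 0,"ay": 0,"az": 0,"claw": -1},
  {"tx": -0.37,"ty": 0,"tz": -0.72,"ax": 0,"ay": 0,"az": 0,"claw": -1},
  {"tx": -0.37,"ty": 0,"tz": -0.72,"ax": 0,"ay": 0,"az": 0,"claw": -1},
  {"tx": -0.37,"ty": 0,"tz": -0.72,"ax": 0,"ay": 0,"az": 0,"claw": -1},
])

```text
time: 19.32
tool_pos: [0.5451, -0.0877, 0.3025]
ee_rot: [-3.14, -0.002, 1.905]
force: [-0.2, -0.1, 0.4]
opening: 0.0856
grasp_force: 0.0
```

Run:
```python
from look import *
im,k=look([('charged_pack',.042),('latch_pull',.0725),('charger',.042)],'w12.png')
# same-scene comparison with w3: warp w12 deck plane to w3 view
k3=np.load('pics/w3.npy',allow_pickle=True).item()
b=np.array([.5268,-.0348]);a=np.radians(19.1);ex=np.array([np.cos(a),np.sin(a)]);ey=np.array([-np.sin(a),np.cos(a)])
def rect(img,c,z=.042,s=2):
    X,Y=np.meshgrid(np.arange(-45,45,1/s),np.arange(85,-80,-1/s))
    m=np.array([[w2px('wrist',[*(b+(x*ex+y*ey)/1000),z],c) for x,y in zip(r1,r2)] for r1,r2 in zip(X,Y)],np.float32)
    return cv2.remap(img,m[...,0],m[...,1],1)
r3=rect(cv2.imread('pics/w3.png'),k3);r12=rect(np.ascontiguousarray(im[:,:,::-1]),k)
cv2.imwrite('pics/r3.png',r3);cv2.imwrite('pics/r12.png',r12)
g=[cv2.cvtColor(x,6).astype(np.float32) for x in(r3,r12)]
def sh(y0,y1,x0,x1): # mm window in charger axes
    sl=np.s_[int((85-y1)*2):int((85-y0)*2),int((x0+45)*2):int((x1+45)*2)]
    t=g[0][sl]; big=g[1][max(sl[0].start-16,0):sl[0].stop+16,sl[1].start-16:sl[1].stop+16]
    r=cv2.matchTemplate(big,t,5);_,v,_,l=cv2.minMaxLoc(r); return v,(l[0]-16)/2,-(l[1]-min(16,sl[0].start))/2
print('label',sh(-30,28,-18,18)); print('led panel',sh(-70,-45,-30,30)); print('tab',sh(42,72,-18,18))
def lab(i,c):
  h=cv2.cvtColor(i,cv2.COLOR_BGR2HSV); m=((h[...,2]>150)&(h[...,1]<70)).astype(np.uint8)
  return m
```

```text
19.325 [ 0.5451 -0.0877  0.3025] [-179.8829   -0.1078  109.1229] 0.08555889883839708 [-0.2156 -0.0728  0.4065]
latch_pull 0.58 [316.  52.] centre mm 508.9088439941406 14.593216896057129 size (23.395944595336914, 47.06015396118164) ang 19.363386154174805
latch_pull 0.37 [396. 325.] centre mm 640.3660278320312 -159.1387176513672 size (13.1509428024292, 74.68145751953125) ang 23.993247985839844
charger 0.76 [313.  80.] centre mm 523.3435668945312 -27.37615203857422 size (80.3011245727539, 164.74810791015625) ang 19.0887393951416
charger 0.16 [318.  53.] centre mm 507.4656677246094 18.084362030029297 size (28.306140899658203, 54.621849060058594) ang 20.277997970581055
label (0.9802385568618774, 0.5, 0.0)
led panel (0.9719982743263245, 0.0, 0.0)
tab (0.9696462750434875, 0.0, 0.0)
```

The bay picture matches the start (flush) picture: the label correlates 0.98 with at most 0.5 mm shift and no rise. The tab shift is 0, so the latch is forward over the pack. I'm handing in.

Run:
```python
from h import *
print(manip.finish_job())
```

```text
the job is handed in; nothing more can be done
None
```

The charged pack is in the bin and the discharged pack is in the charger with the contact end away from the latch, latched flush. I handed the job in at about 19.5 s; the phone and side cutters were not touched, and no verdict came back.

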